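Unlock the cash box with the matching key

ROBOT

A 6-joint arm with a two-finger parallel gripper is mounted at the origin on a cart in front of the work surface, level with it; the furniture and walls round the work are solid. World frame = base frame: x ahead of the robot, y to its left, z up, the work surface at z = 0. Lengths are in m, angles in rad, forces in N, time in s.
With the tool pointing down it reaches from about 0.35 to 0.725 m from the base axis. Payload 6 kg.
Tool frame: the origin (TCP) lies midway between the tips of the shut fingers; the grasp point (between the pads) lies 19 mm behind it; z points along the fingers, y is the direction in which the jaws open and shut (so a half turn about z gives the same grasp; the last joint's range is limited). The gripper opens to 85 mm and grips with 20 to 120 N. Pads are 22 mm wide; open, the fingers measure 114 mm over their backs; the gripper's body (76 mm by 85 mm) begins 54 mm behind the grasp point. The pads swing forward as they close: fully open they stand 13 mm farther back than shut.
Start: joints at [1.506, 0.04, 0.085, 0, -1.615, -0.334], TCP at [0.233, 0.553, 0.194] pointing down, gripper open.
Joint ranges: [-2.56, 2.56], [-1.29, 2.01], [-1.08, 1.49], [-3.29, 1.98], [-2.81, -0.18], [-2.99, 2.99]. Speed limits (rad/s): [2.57, 2.57, 3.01, 3.14, 3.14, 3.14].

INTERFACE

Orientations are given as a unit quaternion [x, y, z, w].
In Python, from plant import * gives the robot as it stands.
- The arm moves only by the tool carry_out, never from a script. Its argument "rows" is text: rows parted by semicolons, each of 4 numbers parted by spaces: the shift along the tool's x, y, z in mm, then the turn about the tool's z in degrees. A call has 1 to 10 rows; each row is the pose to reach, as a shift and turn from the pose commanded when the call began, along the tool's axes at that moment; what a row does not reach only later rows make up. A row lasts 1/10 s, in which the tool goes at most 50 mm and 8.59 degrees, less where a joint would pass 70% of its speed; a pose out of reach is approached as far as the arm can. A call with a gripper value outside its range is refused whole. "hand" is the opening, from 0 (shut) to 1 (fully open), set as the call begins (left out, the last holds). The fingers move at their own pace and stop on an object; the grip force is fixed at half the most. Time passes only in rows, so rows that repeat a pose let the fingers close. It gives the time, the measured TCP pose, the force and the opening at its end, in the units of the state.
- state(): the state, without advancing time (a new reading comes with each control period).
- get_image(name): name is "scene" or "top" or "wrist"; returns a dict with "frame" (420x560x3 uint8, red, green, blue), "K" (3x3 intrinsics, pixels), "camera_from_world" (4x4, takes a point from world to camera coordinates). Camera axes: x right, y down, z forward; pixel columns grow to the right and rows downward; lengths in m; the calibration is good to about 2 mm. A picture is of the moment at which its call begins. There is no depth.
- hand_in(): hands the job in, once; it reports no verdict.
The state is a dict: "t": time; "joint_pos": joint angles; "qd": joint speeds; "joint_efforts": joint torques, N m; "tool_pos": TCP position; "tool_rot": TCP orientation; "ft_force": force on the tool from outside, world axes, zero at the start; "ft_torque": the same for the moment, N m; "gripper_width": finger opening in m.
Only numpy, scipy, OpenCV 4.12 (cv2) and the standard library are available. Lean on these libraries where they do the work, as an engineer would, in place of code of your own. Each camera call takes 0.05 s, during which the arm holds its last target. There are 200 camera calls.

TASK

The cash box on the counter has a green ring round the lock in its top. Take the key with the matching green head from the wooden stand, push it fully home in the lock and turn it clockwise (seen from above) until the bolt lets go and the drawer springs open. Leave the key standing in the lock, and leave the red key in its stand.

Things in the scene. Friction and masses are not known exactly. Their poses are not given: they have to be found in the camera images.
- green_key: Green-headed key, loose, 60 g, upright in a slot of a fixed wooden stand (50x120x44 mm, left). Origin: centre of blade's lower end; z up the key, y along its width; a half turn makes no difference. Blade 7 (x) x 24 (y), z 0-38 mm; shoulder disc 30 across, z 38-43, rests on the stand's top; head 12 (x) x 34 (y), z 43-85: pinch across x. Lift over 40 mm to clear the slot.
- red_key: The wrong key: same shape and axes, red head, in the stand's other slot, 64 mm from the green one along y. Beware when carrying: a raised shelf with pot plants and baskets stands behind the table on the right and middle, from about x = 0.6 m on and up to 0.4 m high; swing past on the near side of it, within about x = 0.5 m.
- keyhole (a point): Middle of the keyway mouth on the steel core inside the green ring (62 mm across, 3 mm proud) on top of the fixed grey cash box (130x120x90 mm, right). 89 mm above the table. z up, y along the slot: 30 (y) x 13 (x), 42 mm deep, 3 mm chamfer; axes turn with the core. Key enters straight down, its y along this y; home when its shoulder lies on the core, key origin 38 mm below this point.
- cash_drawer (a joint): Drawer in the box's robot side: 0 m shut, held by a hidden bolt; 0.045 m sprung open (3.6 N spring; no need to touch it). The lock core starts at its locked stop, turns 65 degrees clockwise from above with light friction (0.04 N m) and stays; the bolt lets go at 47. The key has about 15 degrees of play in the slot, so turn the key 75 to 80 degrees in all.
Things that resemble listed ones, but are neither listed nor needed, are in the scene too. Leave any pink look-alike of the green_key alone.

How it is judged:
By the outcome, as a careful person would: the job done as asked, in the order asked, and still so for the second after the job is handed in, with the robot touching nothing.
It also fails if it takes over 51 s, if anything falls off the work surface, if the arm or the gripper's body presses on something with over 40 N, if the wrist force passes 120 N, or if a joint passes its speed limit or range.

## Working session

There is one attempt and no reset: what is moved stays moved. The work goes in short steps, Python scripts to look and compute and a tool call to move; the robot and the scene stay as the last step left them, time stands still between calls to the robot, and variables do not carry over. Pictures are saved under pics/ and viewed, about 8 in all and at most 12, crops included, and the job is handed in when it is done.

Besides the shell and the picture viewer there is one more tool, called after "Call:" by a JSON object that holds its "method" and its "body". carry_out: Moves the arm, as the interface text tells. Its arguments: {"type":"object","properties":{"rows":{"type":"string"},"hand":{"type":"number"}},"required":["rows"]}

```bash
mkdir -p pics
cat > h.py <<'E'
from plant import *
import numpy as np, cv2
from scipy.spatial.transform import Rotation as R
def grab(n,f):
    d=get_image(n); cv2.imwrite(f'pics/{f}.png',d['frame'][:,:,::-1]); np.savez(f'pics/{f}.npz',f=d['frame'],K=d['K'],T=d['camera_from_world']); return d
def ld(f): return np.load(f'pics/{f}.npz')
def ray(d,u,v,z):
    T=np.array(d['T']);K=np.array(d['K']);Rm=T[:3,:3];c=-Rm.T@T[:3,3]
    r=Rm.T@np.linalg.solve(K,[u,v,1.]);return c+r*(z-c[2])/r[2]
def proj(d,p):
    q=d['T'][:3,:3]@np.array(p)+d['T'][:3,3];q=d['K']@q;return q[:2]/q[2]
E
python3 - <<'E'
from h import *
s=state();print(s)
a=grab('scene','s0')['frame'];b=grab('top','t0')['frame'];c=grab('wrist','w0')['frame']
im=np.vstack([np.hstack([a,b]),np.hstack([c,c*0])])
cv2.imwrite('pics/all0.png',cv2.resize(im,(800,600),interpolation=cv2.INTER_AREA)[:,:,::-1])
for n in('s0','t0','w0'):
    d=ld(n);T=d['T'];print(n,(-T[:3,:3].T@T[:3,3]).round(3),d['K'][0,0],T[2,:3].round(2))
E
```

```text
{'t': 0.0, 'joint_pos': array([ 1.50569602e+00,  4.08237930e-02,  8.37699859e-02, -4.57638389e-04,
       -1.61549444e+00, -3.33732892e-01]), 'qd': array([ 1.33166678e-03, -7.46032158e-04, -1.82380573e-04, -4.20875243e-04,
       -5.11162171e-05, -1.80762669e-04]), 'joint_efforts': array([ 8.84090132e-04, -3.68189406e+01,  3.47414124e+01,  6.93194434e+00,
       -5.36479609e-03,  1.31627147e-05]), 'tool_pos': array([0.23276467, 0.55257176, 0.19305085]), 'tool_rot': array([ 9.80183899e-01, -1.98087620e-01, -1.09238615e-04,  8.98680402e-04]), 'ft_force': array([-0.54690897,  0.03189149, -0.45429092]), 'ft_torque': array([0.01221684, 0.01647516, 0.01470593]), 'gripper_width': 0.08542331412392849}
s0 [0.03  0.526 0.737] 417.8752719769603 [ 0.46 -0.52 -0.71]
t0 [0.345 0.028 1.478] 526.2116025144024 [ 0.09  0.02 -1.  ]
w0 [0.311 0.52  0.373] 367.3999664472735 [-0.3   0.12 -0.95]
```

View pics/all0.png

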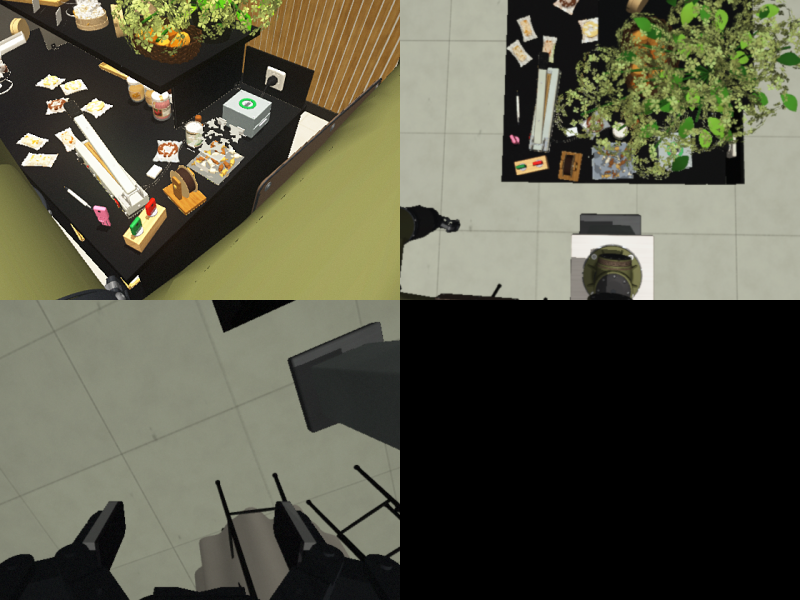

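The montage (scene, top and wrist views) shows:
- **Stand:** at scene (~200,320) and top (~185,230), with a green and a red head.
- **Pink look-alike:** lying at scene (~143,300).
- **Cash box:** grey, with its green ring at scene (~346,146). In the top view it is mostly hidden by the plant.

Next I'll measure these with colour masks and check enlarged crops.

Run:
```python
from h import *
def blobs(n,lo,hi,roi,amin=15):
    d=ld(n);h=cv2.cvtColor(d['f'],cv2.COLOR_RGB2HSV);m=cv2.inRange(h,np.array(lo),np.array(hi))
    x0,y0,x1,y1=roi;k=np.zeros_like(m);k[y0:y1,x0:x1]=m[y0:y1,x0:x1]
    cs,_=cv2.findContours(k,cv2.RETR_EXTERNAL,cv2.CHAIN_APPROX_NONE);o=[]
    for c in cs:
        if cv2.contourArea(c)>=amin: o.append((cv2.contourArea(c),c))
    return d,sorted(o,key=lambda a:-a[0])
for n,roi in(('t0',(150,200,420,255)),('s0',(100,100,420,380))):
  for nm,lo,hi in(('green',(50,120,50),(85,255,255)),('red',(0,170,80),(6,255,255)),('red2',(174,150,80),(180,255,255))):
    d,o=blobs(n,lo,hi,roi)
    for a,c in o[:4]:
        r=cv2.minAreaRect(c);b=cv2.boxPoints(r);z=.085 if 'red' in nm or n=='t0' else .089
        print(n,nm,a,np.round(r[0],1),np.round(r[1],1),round(r[2],1),'z.123:',ray(d,*r[0],.123).round(3),'z.092',ray(d,*r[0],.092).round(3))
d=ld('s0')['f'];t=ld('t0')['f']
A=cv2.resize(d[260:360,120:270],(400,300),interpolation=3);B=cv2.resize(d[105:205,280:430],(400,300),interpolation=3)
C=cv2.resize(t[195:260,145:245],(400,300),interpolation=3);D=cv2.resize(t[180:260,340:460],(400,300),interpolation=3)
cv2.imwrite('pics/crop0.png',np.vstack([np.hstack([A,B]),np.hstack([C,D])])[:,:,::-1])
```

```text
t0 green 336.5 [393.3 225.7] [17.7 33.4] 32.3 z.123: [ 0.429 -0.241  0.123] z.092 [ 0.431 -0.248  0.092]
t0 green 32.5 [168.8 232.7] [ 3.7 12.4] 78.7 z.123: [0.405 0.337 0.123] z.092 [0.406 0.344 0.092]
t0 green 16.5 [359.3 203.3] [3.5 7.1] 45.0 z.123: [ 0.486 -0.154  0.123] z.092 [ 0.489 -0.158  0.092]
t0 red 38.5 [192.3 227.6] [ 4.3 13.2] 80.5 z.123: [0.419 0.276 0.123] z.092 [0.421 0.282 0.092]
s0 green 249.0 [346.5 145. ] [14. 23.] 90.0 z.123: [ 0.451 -0.186  0.123] z.092 [ 0.472 -0.222  0.092]
s0 green 225.0 [189.1 315.2] [13.5 25.1] 30.3 z.123: [0.379 0.362 0.123] z.092 [0.397 0.353 0.092]
s0 red 204.5 [210.3 288.3] [12.5 24.1] 33.7 z.123: [0.392 0.304 0.123] z.092 [0.41  0.292 0.092]
s0 red 22.5 [163.5 283. ] [13.9  2.7] 63.4 z.123: [0.462 0.35  0.123] z.092 [0.484 0.341 0.092]
s0 red 15.5 [220.3 156.3] [7.2 6.6] 53.1 z.123: [0.648 0.044 0.123] z.092 [0.679 0.019 0.092]
```

View pics/crop0.png

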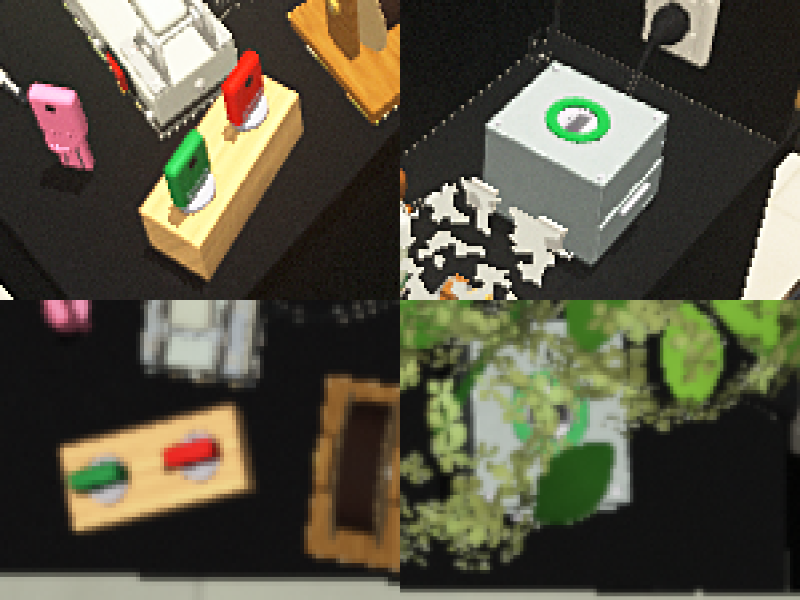

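Candidates for the key (crop pixels):
- Green head at (190,175) and (98,478): in a slot of the wooden stand, green, so this is the target.
- Red head at (243,90) and (195,455): the wrong key.
- Pink upright look-alike at (60,120): leave it alone.

The green ring at (578,120) on the grey box is the lock. I'll move over the green key for a close look.

Call:
{"method": "carry_out", "body": {"rows": "30 16 0 7;60 31 0 14;90 47 0 21;120 63 0 28;150 78 0 35;180 94 0 42;210 109 0 48;240 125 0 54;240 125 0 54;240 125 0 54", "hand": 1}}

```text
t: 1.15
tool_pos: [0.4058, 0.344, 0.1938]
tool_rot: [0.783, -0.622, -0.0, 0.0]
ft_force: [0.8, 0.5, 0.9]
gripper_width: 0.0853
```

Run:
```python
from h import *
s=state();print(s['t'],s['joint_pos'].round(3),s['tool_pos'].round(4),R.from_quat(s['tool_rot']).as_matrix().round(3))
d=grab('wrist','w1');d=ld('w1')
h=cv2.cvtColor(d['f'],cv2.COLOR_RGB2HSV)
for nm,lo,hi in(('green',(50,120,40),(85,255,255)),('red',(0,170,60),(6,255,255))):
    m=cv2.inRange(h,np.array(lo),np.array(hi));cs,_=cv2.findContours(m,cv2.RETR_EXTERNAL,cv2.CHAIN_APPROX_NONE)
    for c in cs:
        if cv2.contourArea(c)>60:
            r=cv2.minAreaRect(c);b=cv2.boxPoints(r);print(nm,r,[ray(d,*p,.091)[:2].round(4).tolist() for p in b])
```

```text
1.15 [ 1.081 -0.141 -0.09  -0.    -1.622 -0.853] [0.4058 0.344  0.1938] [[ 0.227 -0.974 -0.   ]
 [-0.974 -0.227 -0.   ]
 [ 0.     0.    -1.   ]]
green ((276.5, 190.0), (48.0, 13.0), 90.0) [[0.4183, 0.3236], [0.4084, 0.3213], [0.3993, 0.3601], [0.4096, 0.3625]]
red ((152.62371826171875, 127.2216567993164), (27.312814712524414, 3.7567813396453857), 23.962486267089844) [[0.5214, 0.314], [0.5206, 0.3112], [0.5012, 0.3152], [0.502, 0.318]]
red ((276.5, 113.0), (15.0, 46.0), 0.0) [[0.4242, 0.3011], [0.4314, 0.2685], [0.4207, 0.266], [0.413, 0.2985]]
```

View pics/w1.png

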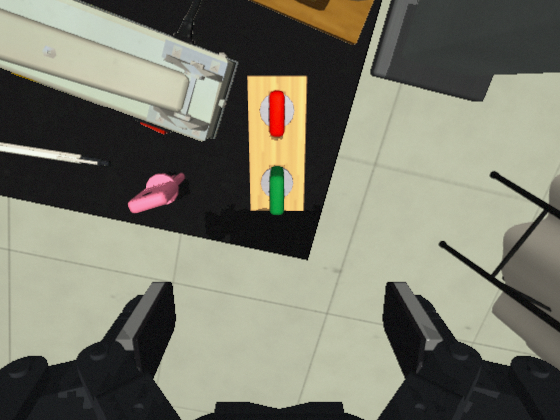

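The wrist view shows the green head at (276,190), square to the tool axes, and the red head at (276,113). The pink look-alike lies at (155,193). I'll go down on green.

Call:
{"method": "carry_out", "body": {"rows": "0 -2.5 40 0;0 -2.5 80 0;0 -2.5 110 0;0 -2.5 130 0;0 -2.5 135 0;0 -2.5 135 0;0 -2.5 135 0", "hand": 1}}

```text
t: 1.9
tool_pos: [0.4084, 0.3461, 0.0607]
tool_rot: [0.784, -0.621, 0.0, -0.001]
ft_force: [-0.4, -0.5, 0.7]
gripper_width: 0.0854
```

Call:
{"method": "carry_out", "body": {"rows": "0 0 0 0;0 0 0 0;0 0 0 0;0 0 0 0;0 0 0 0;0 0 0 0;0 0 0 0;0 0 0 0", "hand": 0}}

```text
t: 2.7
tool_pos: [0.408, 0.345, 0.0591]
tool_rot: [0.783, -0.622, 0.0, 0.0]
ft_force: [-0.1, -0.0, -0.3]
gripper_width: 0.0001
```

Run:
```python
from h import *
s=state();print(s['t'],s['tool_pos'].round(4),s['gripper_width'],s['ft_force'].round(1))
a=grab('wrist','w2')['frame'];b=grab('scene','s2')['frame']
cv2.imwrite('pics/v2.png',np.hstack([cv2.resize(a[100:400,130:430],(400,400)),cv2.resize(b[220:370,110:260],(400,400),interpolation=3)])[:,:,::-1])
```

```text
2.7 [0.408  0.345  0.0591] 5.488689411122005e-05 [-0.1 -0.  -0.3]
```

View pics/v2.png

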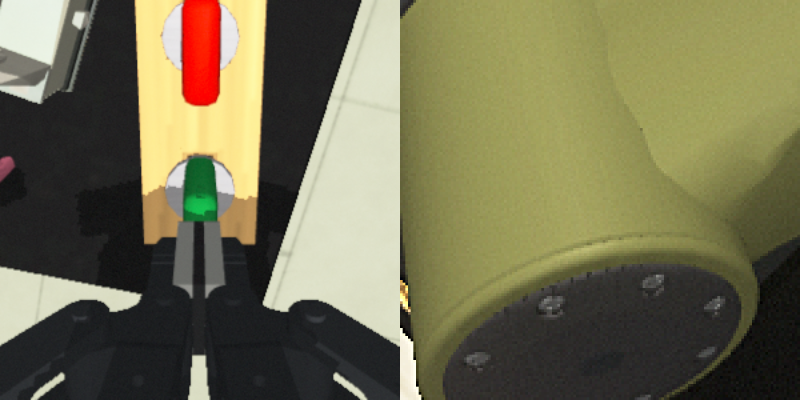

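Run:
```python
from h import *
d=ld('w2');T=d['T'];print((-T[:3,:3].T@T[:3,3]).round(3))
print('tcp',proj(d,[.408,.345,.059]),'grasp',proj(d,[.408,.345,.078]))
cr=lambda p:((proj(d,p)-[130,100])*4/3).round(0)
print('crop tcp',cr([.408,.345,.059]))
for c in([.4083,.3447],[.41,.337],[.412,.322]):
    c=np.array(c);u=np.array([-.227,.974])*.017
    print([cr([*(c+k*u),z]) for z in(.091,.049) for k in(-1,1)])
# disc centres of red/green from w1: white disc ellipse
d=ld('w1');h=cv2.cvtColor(d['f'],cv2.COLOR_RGB2HSV)
m=cv2.inRange(h,np.array((0,0,120)),np.array((180,40,255)));m[:,:255]=0;m[:,300:]=0;m[:85]=0;m[215:]=0
for r0,r1 in((85,140),(155,212)):
    ys,xs=np.nonzero(m[r0:r1]);print('disc px',xs.min(),xs.max(),ys.min()+r0,ys.max()+r0,ray(d,xs.mean(),ys.min()+r0,.049).round(4),ray(d,xs.min(),(ys.min()+ys.max())/2+r0,.049).round(4),ray(d,xs.max(),(ys.min()+ys.max())/2+r0,.049).round(4))
```

```text
[0.428 0.263 0.239]
tcp [280.12972196 248.14887296] grasp [280.26197427 264.64529293]
crop tcp [200. 198.]
[array([200., 191.]), array([200., 279.]), array([200., 149.]), array([200., 223.])]
[array([200., 169.]), array([200., 260.]), array([200., 130.]), array([200., 206.])]
[array([205., 124.]), array([204., 221.]), array([204.,  94.]), array([203., 174.])]
disc px 260 293 95 124 [0.4249 0.2719 0.049 ] [0.4363 0.2867 0.049 ] [0.4088 0.2803 0.049 ]
disc px 261 292 169 195 [0.4106 0.334  0.049 ] [0.422 0.349 0.049] [0.3945 0.3426 0.049 ]
```

Run:
```python
from h import *
a=ld('w2')['f'][190:310,200:360].copy()
cv2.imwrite('pics/z2.png',cv2.resize(a,(800,600),interpolation=cv2.INTER_NEAREST)[:,:,::-1])
```

```text
(no output)
```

View pics/z2.png

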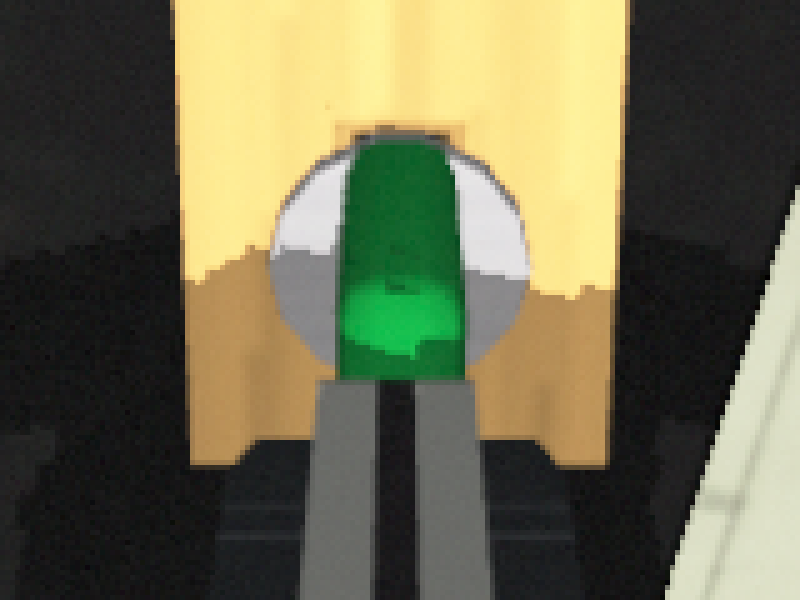

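Run:
```python
from h import *
d=ld('w2');T=d['T'];K=d['K'];tcp=np.array([.408,.345,.0591]);Rt=R.from_quat([.783,-.622,0,0]).as_matrix()
def tool(u,v,dep):
    c=np.linalg.solve(K,[u,v,1.])*dep;w=T[:3,:3].T@(c-T[:3,3]);return (Rt.T@(w-tcp)*1000).round(1)
print(K)
print('open tips',tool(175,283,.0854*K[0,0]/210),tool(385,283,.0854*K[0,0]/210))
c=T[:3,:3]@tcp+T[:3,3];print('tcp depth',c)
for dep in(.13,.15,.16,.17,.18,.2): print(dep,tool(279,266,dep),'pad width mm',32/K[0,0]*dep*1000)
print('stand end',ray(d,280,283,.044).round(4),'red disc etc')
s=ld('s0');t=ld('t0')
def tri(a,ua,b,ub):
    A=[];
    for d,u in((a,ua),(b,ub)):
        P=d['K']@d['T'][:3];A+= [u[0]*P[2]-P[0],u[1]*P[2]-P[1]]
    return np.linalg.svd(np.array(A))[2][-1]
for n,us,ut in(('green',(189.1,315.2),(168.8,232.7)),('red',(210.3,288.3),(192.3,227.6))):
    x=tri(s,us,t,ut);print(n,(x[:3]/x[3]).round(4))
```

```text
[[367.39996645   0.         278.72353124]
 [  0.         367.39996645 209.19451569]
 [  0.           0.           1.        ]]
open tips [  7.1 -42.9 -48.5] [  7.1  42.5 -48.5]
tcp depth [0.00075667 0.02099433 0.19760844]
0.13 [ 22.8  -0.7 -63.7] pad width mm 11.322809961652547
0.15 [ 13.4  -0.6 -45.7] pad width mm 13.064780724983706
0.16 [  8.7  -0.6 -36.8] pad width mm 13.93576610664929
0.17 [  4.   -0.6 -27.8] pad width mm 14.80675148831487
0.18 [ -0.8  -0.6 -18.9] pad width mm 15.677736869980446
0.2 [-10.2  -0.6  -1. ] pad width mm 17.41970763331161
stand end [0.4012 0.3743 0.044 ] red disc etc
green [0.4074 0.3483 0.0734]
red [0.4217 0.2855 0.0729]
```

The fingers shut on nothing. The wrist view explains it: the visible fingertips lie about 34 mm behind the reported TCP, so they closed just above the head. The key and stand haven't moved. I'll open, go about 35 mm lower while watching the force, and close again.

Call:
{"method": "carry_out", "body": {"rows": "0 0 0 0;0 0 0 0;0 0 0 0;0 0 0 0;0 0 0 0;0 0 0 0;0 0 0 0;0 0 10 0;0 0 20 0;0 0 20 0", "hand": 1}}

```text
t: 3.8
tool_pos: [0.407, 0.344, 0.0365]
tool_rot: [0.783, -0.622, -0.0, 0.002]
ft_force: [-0.3, 0.6, -0.3]
gripper_width: 0.0851
```

Call:
{"method": "carry_out", "body": {"rows": "0 0 5 0;0 0 10 0;0 0 15 0;0 0 15 0"}}

```text
t: 4.2
tool_pos: [0.4077, 0.3447, 0.0231]
tool_rot: [0.783, -0.622, -0.0, 0.001]
ft_force: [0.4, -0.1, 0.3]
gripper_width: 0.0853
```

Call:
{"method": "carry_out", "body": {"rows": "0 0 0 0;0 0 0 0;0 0 0 0;0 0 0 0;0 0 0 0;0 0 0 0;0 0 0 0;0 0 0 0", "hand": 0}}

```text
t: 5.0
tool_pos: [0.4081, 0.3452, 0.0243]
tool_rot: [0.783, -0.621, 0.0, -0.0]
ft_force: [-1.1, -1.1, 1.3]
gripper_width: 0.0111
```

Width 11.1 mm means the head is held. I'll lift it, then carry it to just short of the lock, so the wrist camera stands over the ring.

Call:
{"method": "carry_out", "body": {"rows": "0 0 -10 0;0 0 -30 0;0 0 -60 0;0 0 -95 0;0 0 -130 0;0 0 -150 0;0 0 -150 0"}}

```text
t: 5.7
tool_pos: [0.4092, 0.3461, 0.1786]
tool_rot: [0.783, -0.622, 0.0, -0.003]
ft_force: [-0.2, -0.2, -1.1]
gripper_width: 0.0111
```

Call:
{"method": "carry_out", "body": {"rows": "15 2 0 0;45 6 0 0;80 11 0 0;115 15 0 0;150 20 0 0;185 25 0 0;220 29 0 0;255 34 0 0;290 39 0 0;325 43 0 0"}}

```text
t: 6.7
tool_pos: [0.4391, 0.0168, 0.1731]
tool_rot: [0.783, -0.621, -0.0, 0.001]
ft_force: [0.7, 0.7, -1.6]
gripper_width: 0.0111
```

Call:
{"method": "carry_out", "body": {"rows": "35 5 0 0;70 9 0 0;105 14 0 0;135 18 0 0;155 21 0 0;163 22 0 0;163 22 0 0;163 22 0 0"}}

```text
t: 7.5
tool_pos: [0.4554, -0.1445, 0.1736]
tool_rot: [0.783, -0.621, -0.0, 0.0]
ft_force: [0.6, 0.2, -0.1]
gripper_width: 0.011
```

Run:
```python
from h import *
s=state();print(s['t'],s['joint_pos'].round(3),s['tool_pos'].round(4),s['tool_rot'].round(4),s['gripper_width'])
grab('wrist','w3');d=ld('w3');h=cv2.cvtColor(d['f'],cv2.COLOR_RGB2HSV)
m=cv2.inRange(h,np.array((50,100,60)),np.array((85,255,255)));cs,_=cv2.findContours(m,cv2.RETR_EXTERNAL,cv2.CHAIN_APPROX_NONE)
for c in sorted(cs,key=cv2.contourArea)[-3:]:
    (x,y),ax,an=cv2.fitEllipse(c);print(cv2.contourArea(c),x,y,ax,an,cv2.boundingRect(c),ray(d,x,y,.092).round(4))
```

```text
7.5 [ 0.116 -0.292 -0.254 -0.    -1.609  0.113] [ 0.4554 -0.1445  0.1736] [ 7.834e-01 -6.215e-01 -4.000e-04  2.000e-04] 0.011021467557074643
20.5 202.360107421875 222.2523651123047 (61.207611083984375, 65.85411071777344) 0.0 (162, 240, 28, 19) [ 0.509  -0.1152  0.092 ]
3207.5 278.7774353027344 304.7169494628906 (31.602760314941406, 138.32623291015625) 0.1028074324131012 (263, 245, 32, 118) [ 0.4357 -0.0573  0.092 ]
6679.0 277.9175720214844 81.86941528320312 (89.87496185302734, 94.65530395507812) 178.82757568359375 (233, 34, 91, 96) [ 0.4758 -0.2268  0.092 ]
```

View pics/w3.png

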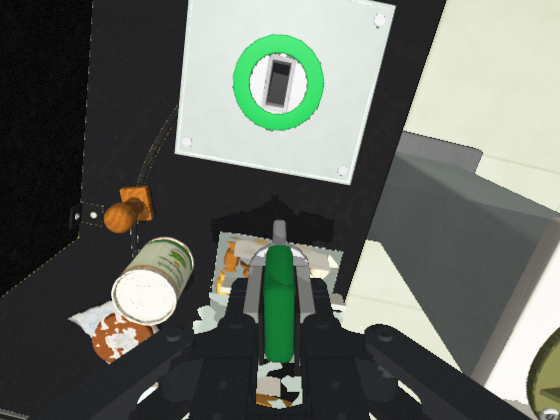

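The wrist view shows the ring centred at (278,82) with the slot tilted a few degrees, and the key upright in the jaws at (279,305). Next I'll measure the slot's angle and centre, and the blade's position in the hand.

Run:
```python
from h import *
d=ld('w3');f=d['f'];g=cv2.cvtColor(f,cv2.COLOR_RGB2GRAY)
k=np.zeros_like(g);cv2.circle(k,(278,82),27,255,-1)
for th in(90,190,215):
    m=((g<th)&(k>0)).astype(np.uint8)*255
    h=cv2.cvtColor(f,cv2.COLOR_RGB2HSV);m[(h[...,1]>90)]=0
    cs,_=cv2.findContours(m,cv2.RETR_EXTERNAL,cv2.CHAIN_APPROX_NONE);c=max(cs,key=cv2.contourArea)
    r=cv2.minAreaRect(c);b=cv2.boxPoints(r);w=np.array([ray(d,*p,.089)[:2] for p in b]);ctr=w.mean(0)
    e=[w[1]-w[0],w[2]-w[1]];L=[np.linalg.norm(x) for x in e];l=e[int(np.argmax(L))]
    print(th,r,'ctr',ctr.round(4),'size',np.round(L,4),'ang',np.degrees(np.arctan2(l[1],l[0]))%180)
p=np.array([.4554,-.1445,.1736]);x=np.array([.2275,-.9738,0])
zo=p[2]-.018
for o in(-.003,0,.003):
    print(o,'blade tip near',proj(d,[*(p+x*(.012+o))[:2],zo]).round(1),'tip far',proj(d,[*(p+x*(-.012+o))[:2],zo]).round(1),'disc near',proj(d,[*(p+x*(.015+o))[:2],zo+.043]).round(1),'head top near/far',proj(d,[*(p+x*(.017+o))[:2],zo+.085]).round(1),proj(d,[*(p+x*(-.017+o))[:2],zo+.085]).round(1))
A=cv2.resize(f[35:130,230:325],(500,500),interpolation=2);B=cv2.resize(f[210:310,250:310],(300,500),interpolation=2)
cv2.imwrite('pics/z3.png',np.hstack([A,B])[:,:,::-1])
s=ld('s0');h=cv2.cvtColor(s['f'],cv2.COLOR_RGB2HSV);m=cv2.inRange(h,np.array((50,100,50)),np.array((85,255,255)));m[:,:320]=0;m[:,375:]=0;m[:120]=0;m[170:]=0
c=max(cv2.findContours(m,0,1)[0],key=cv2.contourArea);e=cv2.fitEllipse(c);print('scene ring',e,ray(s,*e[0],.092).round(4))
```

```text
90 ((278.1845703125, 82.12081146240234), (17.436460494995117, 42.113975524902344), 10.007980346679688) ctr [ 0.4756 -0.2265] size [0.0271 0.0117] ang 92.08371310756947
190 ((277.7559814453125, 83.09200286865234), (19.766841888427734, 46.95743179321289), 10.30484676361084) ctr [ 0.4757 -0.2258] size [0.0303 0.0132] ang 91.70137018318053
215 ((278.2509460449219, 81.29480743408203), (27.03660011291504, 51.68244552612305), 10.124671936035156) ctr [ 0.4756 -0.2269] size [0.0332 0.018 ] ang 91.719434917068
-0.003 blade tip near [279.9 220.7] tip far [279.9 258.3] disc near [280.2 247.6] head top near/far [280.7 292.8] [280.6 370.2]
0 blade tip near [279.9 215.9] tip far [279.9 253.8] disc near [280.2 241.7] head top near/far [280.7 285.4] [280.6 363.8]
0.003 blade tip near [279.9 210.9] tip far [279.9 249.2] disc near [280.2 235.7] head top near/far [280.7 277.8] [280.6 357.4]
scene ring ((346.3000793457031, 144.59014892578125), (13.577486991882324, 23.667722702026367), 94.95710754394531) [ 0.4734 -0.2234  0.092 ]
```

View pics/z3.png

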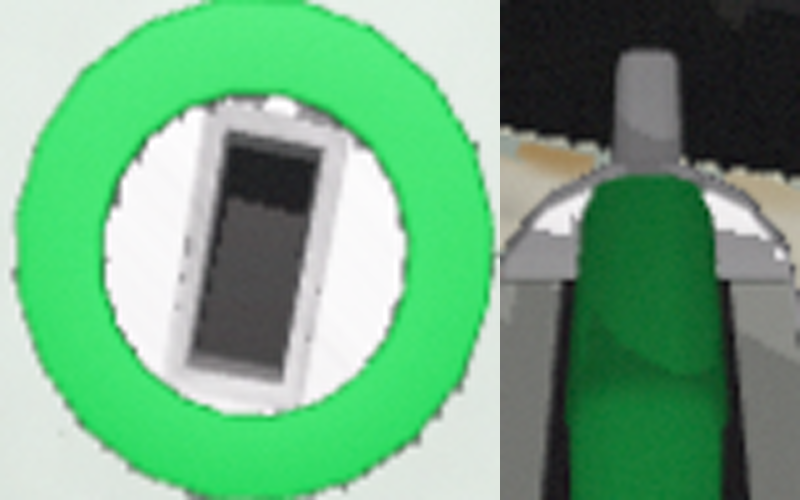

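The slot centre is at about (0.4756, −0.2263), with its long axis at about 92°. The blade sits about 1.5 mm back along tool x. I'll align and stop with the tip just above the mouth.

Call:
{"method": "carry_out", "body": {"rows": "10 0 0 2;25 0 0 5;42 -1 0 8;60 -1 0 11.3;75 -1 0 11.3;83 -1 10 11.3;85.5 -1 25 11.3;85.5 -1 40 11.3;85.5 -1 52 11.3;85.5 -1 52 11.3"}}

```text
t: 8.55
tool_pos: [0.4749, -0.227, 0.1192]
tool_rot: [0.719, -0.695, -0.002, 0.001]
ft_force: [0.6, 0.4, -2.5]
gripper_width: 0.0108
```

Run:
```python
from h import *
s=state();print(s['t'],s['joint_pos'].round(3),s['tool_pos'].round(4),s['tool_rot'].round(4),s['ft_force'].round(1))
a=grab('wrist','w4')['frame'];b=grab('scene','s4')['frame']
A=cv2.resize(a[130:330,180:380],(500,500),interpolation=2);B=cv2.resize(b[70:220,300:390],(300,500),interpolation=2)
cv2.imwrite('pics/z4.png',np.hstack([A,B])[:,:,::-1])
```

```text
8.55 [-6.400e-02 -1.490e-01 -2.330e-01 -1.000e-03 -1.491e+00  9.700e-02] [ 0.4749 -0.227   0.1192] [ 0.7186 -0.6954 -0.0018  0.001 ] [ 0.6  0.4 -2.5]
```

View pics/z4.png

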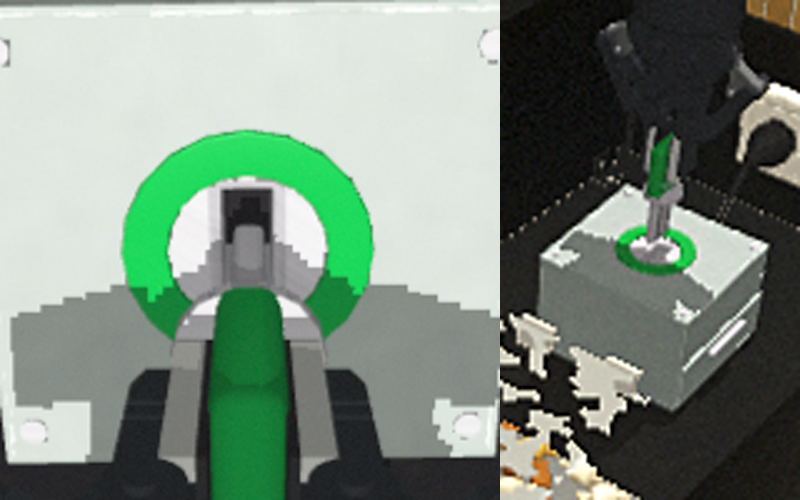

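The slot and blade are in line, at crop columns 247 and 248. One quick check along the slot before pushing.

Run:
```python
from h import *
d=ld('w4')
for r in(219,220,221): print('blade near tip y',ray(d,279,r,.1012).round(4))
print('slot inner near edge',ray(d,279,206,.087).round(4),'chamfer edge',ray(d,279,203,.089).round(4))
```

```text
blade near tip y [ 0.4757 -0.2369  0.1012]
blade near tip y [ 0.4757 -0.2363  0.1012]
blade near tip y [ 0.4757 -0.2357  0.1012]
slot inner near edge [ 0.4758 -0.24    0.087 ] chamfer edge [ 0.4759 -0.2426  0.089 ]
```

Call:
{"method": "carry_out", "body": {"rows": "0 0 4 0;0 0 8 0;0 0 12 0;0 0 16 0;0 0 20 0;0 0 20 0"}}

```text
t: 9.25
tool_pos: [0.4758, -0.2278, 0.1013]
tool_rot: [0.718, -0.696, -0.001, 0.0]
ft_force: [-0.3, 0.1, -0.5]
gripper_width: 0.011
```

Call:
{"method": "carry_out", "body": {"rows": "0 0 5 0;0 0 10 0;0 0 15 0;0 0 20 0;0 0 24 0;0 0 27 0;0 0 27 0"}}

```text
t: 9.95
tool_pos: [0.4759, -0.2279, 0.0746]
tool_rot: [0.718, -0.696, -0.0, 0.0]
ft_force: [0.7, 0.2, -1.0]
gripper_width: 0.0111
```

Call:
{"method": "carry_out", "body": {"rows": "0 0 2 0;0 0 4 0;0 0 4 0"}}

```text
t: 10.25
tool_pos: [0.476, -0.2279, 0.0709]
tool_rot: [0.718, -0.696, -0.0, 0.0]
ft_force: [0.4, 0.3, -0.5]
gripper_width: 0.0107
```

Call:
{"method": "carry_out", "body": {"rows": "0 0 1 0;0 0 2 0;0 0 2 0"}}

```text
t: 10.55
tool_pos: [0.4763, -0.228, 0.0693]
tool_rot: [0.718, -0.696, 0.0, 0.0]
ft_force: [0.1, -0.7, 0.4]
gripper_width: 0.0113
```

Call:
{"method": "carry_out", "body": {"rows": "0 0 1 0;0 0 1 0"}}

```text
t: 10.75
tool_pos: [0.4763, -0.2281, 0.0692]
tool_rot: [0.718, -0.696, 0.0, -0.0]
ft_force: [-1.6, 1.5, 5.1]
gripper_width: 0.011
```

The shoulder met the core at the expected height (z 0.0692, 5 N), so the key is home. Now turning clockwise, which is + about the downward tool z.

Call:
{"method": "carry_out", "body": {"rows": "0 0.1 0 4;0 0.2 0 8;-0.1 0.3 0 12;-0.1 0.4 0 16;-0.2 0.5 0 20;-0.2 0.6 0 24;-0.2 0.7 0 28;-0.3 0.8 0 32;-0.3 0.9 0 36;-0.3 1 0 40"}}

```text
t: 11.75
tool_pos: [0.4746, -0.228, 0.0693]
tool_rot: [-0.436, 0.9, -0.0, -0.001]
ft_force: [-6.0, 1.5, 6.7]
gripper_width: 0.0112
```

Run:
```python
from h import *
s=state();print(s['t'],s['joint_pos'].round(3),s['tool_pos'].round(4),s['ft_force'].round(1),s['ft_torque'].round(3),s['gripper_width'])
```

```text
11.75 [-6.500e-02 -1.360e-01 -3.130e-01  1.000e-03 -1.395e+00 -6.040e-01] [ 0.4746 -0.228   0.0693] [-6.   1.5  6.7] [0.73  1.826 0.102] 0.011238457254643728
```

Call:
{"method": "carry_out", "body": {"rows": "0.1 0.3 0 4;0.1 0.6 0 8;0.2 0.9 0 12;0.2 1.1 0 16;0.2 1.3 0 20;0.3 1.5 0 24;0.3 1.6 0 28;0.3 1.7 0 32;0.3 1.7 0 36;0.3 1.7 0 39"}}

```text
t: 12.75
tool_pos: [0.4734, -0.2265, 0.0693]
tool_rot: [-0.111, 0.994, 0.0, -0.0]
ft_force: [-4.4, 6.2, 7.5]
gripper_width: 0.0109
```

Run:
```python
from h import *
s=state();M=R.from_quat(s['tool_rot']).as_matrix();print(s['t'],s['joint_pos'].round(3),s['tool_pos'].round(4),np.degrees(np.arctan2(M[1,0],M[0,0])),s['ft_force'].round(1),s['ft_torque'].round(3),s['gripper_width'])
a=grab('wrist','w5')['frame'];b=grab('scene','s5')['frame']
A=cv2.resize(a,(560,420));B=cv2.resize(b[80:230,290:376],(240,420),interpolation=2)
cv2.imwrite('pics/z5.png',np.hstack([A,B])[:,:,::-1])
```

```text
12.75 [-0.063 -0.141 -0.317 -0.    -1.395 -1.286] [ 0.4734 -0.2265  0.0693] -167.2755103472909 [-4.4  6.2  7.5] [2.294 1.684 0.118] 0.010889127912737353
```

View pics/z5.png

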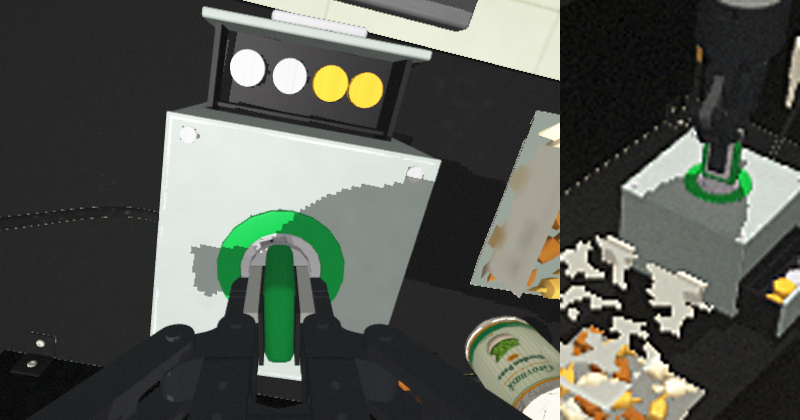

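The drawer is open, seen with its coins at (305,80) in the wrist view. I'll release, then go straight up.

Call:
{"method": "carry_out", "body": {"rows": "0 0 0 0;0 0 0 0;0 0 0 0;0 0 0 0;0 0 0 0;0 0 0 0;0 0 0 0;0 0 0 0", "hand": 1}}

```text
t: 13.65
tool_pos: [0.4737, -0.2269, 0.0681]
tool_rot: [-0.112, 0.994, -0.0, -0.0]
ft_force: [-0.2, 0.4, 0.0]
gripper_width: 0.0856
```

Call:
{"method": "carry_out", "body": {"rows": "0 0 -5 0;0 0 -15 0;0 0 -35 0;0 0 -60 0;0 0 -90 0;0 0 -120 0;0 0 -140 0;0 0 -140 0;0 0 -140 0"}}

```text
t: 14.55
tool_pos: [0.4739, -0.2268, 0.209]
tool_rot: [-0.112, 0.994, -0.0, 0.001]
ft_force: [-0.2, 1.2, -1.4]
gripper_width: 0.0854
```

Run:
```python
from h import *
s=state();print(s['t'],s['tool_pos'].round(4),s['ft_force'].round(1),s['gripper_width'])
a=grab('wrist','w6')['frame'];b=grab('scene','s6')['frame']
A=cv2.resize(a,(400,300));B=cv2.resize(b[80:260,250:490],(400,300),interpolation=2);C=cv2.resize(b,(400,300));D=cv2.resize(a[180:330,180:380],(400,300))
cv2.imwrite('pics/z6.png',np.vstack([np.hstack([A,B]),np.hstack([C,D])])[:,:,::-1])
d=ld('w6');h=cv2.cvtColor(d['f'],cv2.COLOR_RGB2HSV);m=cv2.inRange(h,np.array((50,100,40)),np.array((85,255,255)))
for c in cv2.findContours(m,0,1)[0]:
    if cv2.contourArea(c)>100: print(cv2.contourArea(c),cv2.minAreaRect(c))
print('home head top ends would be at',[proj(d,[.4757+k*.017*np.cos(np.radians(12.7)),-.226+k*.017*np.sin(np.radians(12.7)),.136]).round(0) for k in(-1,1)])
```

```text
14.55 [ 0.4739 -0.2268  0.209 ] [-0.2  1.2 -1.4] 0.08544965349018846
3911.5 ((280.0, 188.00001525878906), (70.71067810058594, 70.71067810058594), 45.0)
home head top ends would be at [array([280., 184.]), array([280., 228.])]
```

View pics/z6.png

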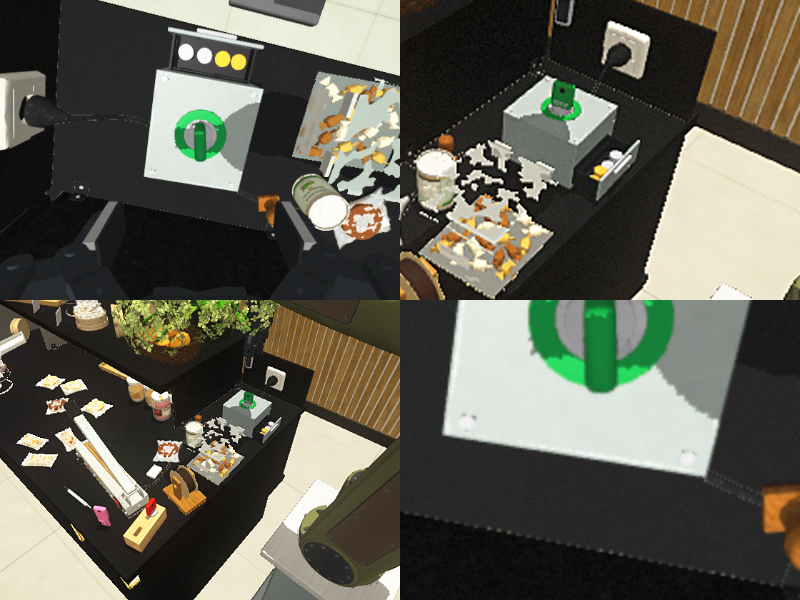

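The last view shows the key standing upright in the lock at (200,140), the drawer open, the red key still in its stand, and the gripper clear. Handing in.

```bash
python3 -c "
from plant import *
print(hand_in())"
```

```text
the job is handed in; nothing more can be done
None
```

The green key is in the lock and turned, and the drawer has sprung open. I handed the job in at about 14.6 s of the 51 s allowed.

- **What I did:** I took the green key from the stand and pushed it home. The shoulder met the core at tool height z = 0.069 m, as expected, with about 5 N. I turned it 79° clockwise, let go and backed straight up.
- **Last checks:** The final pictures show the key upright in the lock, the drawer open with its coins visible, the red key still in its stand, and the pink look-alike untouched. The gripper is open and clear, and the highest wrist force I saw was about 9 N.
- **First grasp failed:** The fingers shut on nothing just above the key's head and disturbed nothing. The wrist view put the real fingertips about 34 mm behind the reported TCP, which disagrees with the description. I went 35 mm lower and the second try held.
- **Other disagreement:** The scene and wrist cameras put the ring centre about 4 mm apart. I used the wrist value, and the key went in without resistance.

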